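Sort the titration bench: bottles, droppers and beaker back to their racks

TASK

The bench has been left in a muddle after calibrating the titrator: stand the two loose buffer bottles in the wire bottle carrier with the third, the two small amber dropper bottles in the white three-bay dropper rack, and the glass beaker in the free bay of the grey glassware tray, each upright on the floor of a bay of its own. One of the dropper bottles was wrongly left in a bay of the bottle carrier, and both buffer bottles need a bay there, so it has to come out to make room. Leave the bottle and the small beaker that are already in their places where they stand, and do not tip anything over.

Things in the scene. Friction and masses are not known exactly. Their poses are not given: they have to be found in the camera images.
- bottle_carrier: Stainless wire bottle carrier, fixed, 208 mm along its y, 72 along x, plus a 20 mm loop at each end. Three bays in a row, centres y = -68, 0, +68 mm, 64 x 64 mm clear; floor 6 mm, top rails 44 mm up (loops 48). The middle bay starts empty; of the end bays one holds a buffer bottle that stays, one a misplaced dropper bottle, either way round. Origin: centre of underside; z up.
- dropper_rack: White moulded rack for dropper bottles, fixed, 166 mm along its y, 58 along x. Three bays in a row, centres y = -54, 0, +54 mm, each 50 x 50 mm clear; floor 5 mm and walls 30 mm above the worktop (the -x front wall 22). Empty at the start. Origin: centre of underside, on the worktop; z up.
- glass_tray: Low grey tray for glassware, fixed, 165 mm along its y (184 over the end lips), 84 along x. Two bays with ribbed black rubber mats, centres y = -40.5 and +40.5 mm, each 78 x 78 mm clear; mat 5 mm and rim 14 mm above the worktop. The +y bay holds a small beaker, the -y bay is free. Origin: centre of underside, on the worktop; z up.
- buffer_pink: Pale translucent plastic buffer bottle with paper label and a pink screw cap, standing loose on the worktop: body 42 mm diameter up to 60 mm, cap 29 mm diameter from 60 to 95 mm above its underside, 98 mm high, about 0.12 kg. Origin: centre of its underside; z up.
- buffer_yellow: Pale translucent plastic buffer bottle with paper label and a yellow screw cap, standing loose on the worktop: body 42 mm diameter up to 60 mm, cap 29 mm diameter from 60 to 95 mm above its underside, 98 mm high, about 0.12 kg. Origin: centre of its underside; z up.
- dropper_bench: Small amber dropper bottle with black cap, standing loose on the worktop: body 33 mm diameter up to 38 mm, cap 24 mm diameter from 38 to 70 mm, 73 mm high, about 0.04 kg. Origin: centre of its underside; z up.
- dropper_misplaced: A second, identical small amber dropper bottle with black cap (same sizes), standing at the start in a bay of the wire bottle carrier, where it does not belong. Origin: centre of its underside; z up.
- glass_beaker: Clear glass beaker, the larger of the two, open at the top, 55 mm outside diameter at the rim (59 mm over its spout, along its own y), 68 mm high, 0.075 kg, standing loose on the worktop; may be held by its outside. Origin: centre of its underside; z up.
- buffer_blue: Buffer bottle of the same kind and size (42 mm diameter, 98 mm high) with a blue cap, already standing in an end bay of the wire carrier; it stays there. Origin: centre of its underside; z up.
- plastic_beaker: Smaller translucent plastic beaker with dark graduations, 48 mm diameter (52 over the spout), 58 mm high, already standing in the +y bay of the glassware tray; it stays there. Origin: centre of its underside; z up.
Things that resemble listed ones, but are neither listed nor needed, are in the scene too. What is shaped like the buffer_pink but purple or turquoise is not meant.

How it is judged:
By the outcome, as a careful person would: the job done as asked, in the order asked, and still so for the second after the job is handed in, with the robot touching nothing.
It also fails if it takes over 134 s, if anything falls off the work surface, if the arm or the gripper's body presses on something with over 40 N, if the wrist force passes 120 N, or if a joint passes its speed limit or range.

ROBOT

A 6-joint arm with a two-finger parallel gripper is mounted at the origin on a cart in front of the work surface, level with it; the furniture and walls round the work are solid. World frame = base frame: x ahead of the robot, y to its left, z up, the work surface at z = 0. Lengths are in m, angles in rad, forces in N, time in s.
With the tool pointing down it reaches from about 0.35 to 0.975 m from the base axis. Payload 4.9 kg.
Tool frame: the origin (TCP) lies on the centre line of the jaws, within the pads' length; the fingertips stand manip.tip_reach ahead of it and the grasp point (between the pads) is the TCP (manip.tip_reach is the distance from the TCP to the fingertips, in m); z points along the fingers, y is the line along which they close (so a half turn about z gives the same grasp; the last joint's range is limited). The gripper opens to 85 mm and grips with 20 to 120 N. Pads are 22 mm wide; open, the fingers measure 114 mm over their backs; the gripper's body (76 mm by 85 mm) begins 54 mm behind the grasp point. The pads swing forward as they close: fully open they stand 13 mm farther back than shut.
Start: joints at [-1.336, 0.053, 1.613, -0, 1.476, -0.119], TCP at [0.217, -0.586, 0.25] pointing down, gripper open.
Joint ranges: [-3.01, 3.01], [-1.01, 2.22], [0.06, 2.58], [-1.02, 4.17], [0.09, 2.62], [-3.14, 3.14]. Speed limits (rad/s): [2.57, 2.57, 3.14, 3.14, 3.14, 3.14].

INTERFACE

Orientations are given as a unit quaternion [w, x, y, z].
In Python, from plant import manip gives the robot as it stands. The module is installed in compiled form; this text tells all that it offers.
- The arm moves only by the tool move_arm, never from a script. Its argument "rows" is a list of rows, each a list of 7 numbers: the shift along the tool's x, y, z in cm, then the turn, a rotation vector about the tool's x, y, z in degrees, then the opening, from -1 (shut) to 1 (fully open). In form: [[tx, ty, tz, ax, ay, az, jaw], ...]. A call has 1 to 20 rows; each row shifts and turns the commanded pose from where the row before left it, along the tool's axes as they then stand; what a row does not reach is not made up. A row lasts 1/12 s, in which the tool goes at most 41.7 mm and 7.16 degrees, less where a joint would pass 70% of its speed; a pose out of reach is approached as far as the arm can. A call is refused whole if a number of a shift passes 4.17 or a number of a turn 7.16, either way. A call with a gripper value outside its range is refused whole. The fingers move at their own pace and stop on an object; the grip force is fixed at half the most. Time passes only in rows, so rows that do not move let the fingers close. It gives the time, the measured TCP pose, the force, the opening and the grip force at its end, in the units of the state.
- manip.state(): the state, without advancing time (a new reading comes with each control period).
- manip.grab_frame(name): name is "side" or "top" or "wrist"; returns a dict with "img" (384x512x3 uint8, blue, green, red), "mtx" (3x3 intrinsics, pixels), "R" (3x3) and "t" (3): a world point X has camera coordinates R X + t. Camera axes: x right, y down, z forward; pixel columns grow to the right and rows downward; lengths in m; the calibration is good to about 2 mm. A picture is of the moment at which its call begins. There is no depth.
- manip.job_done(): hands the job in; it is judged then, once.
The state is a dict: "time": time; "joint_pos": joint angles; "joint_vel": joint speeds; "joint_efforts": joint torques, N m; "tool_pos": TCP position; "tool_rot": TCP orientation; "contact_force": force on the tool from outside, world axes, zero at the start; "ft_torque": the same for the moment, N m; "gripper_width": opening from 0.0 (shut) to 1.0 (fully open); "grasp_force": force on a finger pad.
Only numpy, scipy, OpenCV 4.12 (cv2) and the standard library are available. Lean on these libraries where they do the work, as an engineer would, in place of code of your own. Each camera call takes 0.05 s, during which the arm holds its last target. There are 200 camera calls.

## Working session

There is one attempt and no reset: what is moved stays moved. The work goes in short steps, Python scripts to look and compute and a tool call to move; the robot and the scene stay as the last step left them, time stands still between calls to the robot, and variables do not carry over. Pictures are saved under pics/ and viewed, at most 17 in all, crops included, and the job is handed in when it is done.

Besides the shell and the picture viewer there is one more tool, called as name(argument=value, ...), one argument or row to a line, values as JSON. move_arm: Moves the arm, as the interface text tells. Its arguments: {"type":"object","properties":{"rows":{"type":"array","items":{"type":"array","items":{"type":"number"}}}},"required":["rows"]}

```bash
mkdir -p pics; cat > h.py <<'E'
import numpy as np, cv2
from plant import manip
def grab(n,save=None):
    f=manip.grab_frame(n)
    if save: cv2.imwrite('pics/'+save+'.png',f['img']); np.savez('pics/'+save+'.npz',**{k:np.array(f[k]) for k in('img','mtx','R','t')})
    return f
def ray(f,u,v):
    R=np.array(f['R']);t=np.array(f['t']).ravel()
    d=R.T@np.linalg.solve(np.array(f['mtx']),[u,v,1.]);return -R.T@t,d
def plane(f,u,v,z):
    o,d=ray(f,u,v);return o+d*(z-o[2])/d[2]
def tri(f,p,g,q):
    o1,d1=ray(f,*p);o2,d2=ray(g,*q)
    s=np.linalg.lstsq(np.c_[d1,-d2],o2-o1,rcond=None)[0]
    a=o1+s[0]*d1;b=o2+s[1]*d2;return (a+b)/2,np.linalg.norm(a-b)
def proj(f,X):
    c=np.array(f['R'])@np.array(X)+np.array(f['t']).ravel();p=np.array(f['mtx'])@c;return p[:2]/p[2]
E
python3 - <<'E'
from h import *
a=grab('top','top0');b=grab('side','side0')
print(manip.tip_reach,manip.state())
for f in(a,b):print(f['mtx'],-f['R'].T@f['t'],f['R'][2])
E
```

```text
0.019 {'time': 0.1, 'joint_pos': array([-1.33599458e+00,  5.32554600e-02,  1.61415760e+00, -1.09410636e-05,
        1.47603098e+00, -1.19017924e-01]), 'joint_vel': array([-0.00031114, -0.0013198 , -0.00105866,  0.00090649, -0.00021111,
        0.00020758]), 'joint_efforts': array([ 1.19720843e-05, -3.94906354e+01, -3.71361244e+01, -1.87832256e-04,
        3.96109972e-03,  1.19104436e-05]), 'tool_pos': array([ 0.21641337, -0.58576329,  0.24920734]), 'tool_rot': array([-9.23824558e-04,  9.84391711e-01,  1.75988925e-01, -5.89964411e-05]), 'contact_force': array([ 0.26123666,  0.00410571, -0.45871173]), 'ft_torque': array([-0.04190296,  0.01514585, -0.01374516]), 'grasp_force': 0.0, 'gripper_width': 0.9978824450527441}
[[368.84619146   0.         253.23103196]
 [  0.         368.84619146 192.70019392]
 [  0.           0.           1.        ]] [ 0.28888867 -0.00502803  1.30311697] [ 0.1504463   0.01678876 -0.98847562]
[[495.33479772   0.         256.70969773]
 [  0.         495.33479772 194.20080109]
 [  0.           0.           1.        ]] [0.13669869 0.87547028 0.93153856] [ 0.26251666 -0.67587973 -0.6886738 ]
```

View pics/top0.png

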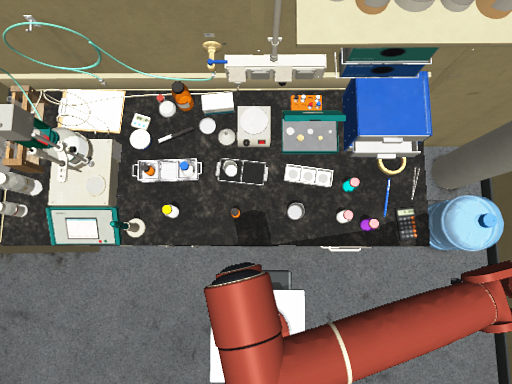

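View pics/side0.png

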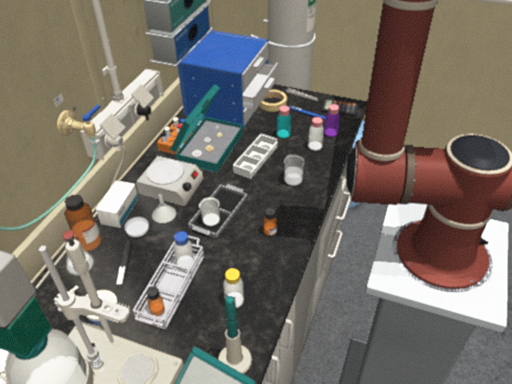

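The top view shows, as (column, row):
- **Carrier:** (167,170), holding an amber dropper at (150,170) and the blue-cap bottle at (184,167). Its middle bay is free.
- **Tray:** (242,171), with the small beaker in its left (+y) bay.
- **Rack:** (309,175), empty.
- **Loose items:** yellow (170,211), amber dropper (236,213), glass beaker (296,211), pink (345,215).

Possible mix-ups:
- **For pink:** purple (370,224) and turquoise (351,185).
- **For the droppers:** the large amber bottle (181,96).
- **For the beaker:** the glassware at (207,126) and (227,137).

Next I'll check these choices in a close crop and triangulate.

```bash
python3 - <<'E'
from h import *
T=dict(np.load('pics/top0.npz'));S=dict(np.load('pics/side0.npz'))
a=cv2.resize(T['img'][145:245,125:390],None,fx=3,fy=3,interpolation=cv2.INTER_CUBIC)
b=cv2.resize(S['img'][90:330,130:350],None,fx=1.2,fy=1.2,interpolation=cv2.INTER_CUBIC)
cv2.imwrite('pics/crop0.png',np.vstack([a,np.pad(b,((0,0),(0,795-b.shape[1]),(0,0)))])[:600])
rng={'pink':((165,40,120),(179,200,255)),'pink0':((0,40,150),(6,130,255)),'yellow':((22,120,120),(34,255,255)),'amber':((5,150,60),(15,255,255)),'blue':((105,150,80),(125,255,255))}
for n,f in(('top',T),('side',S)):
  h=cv2.cvtColor(f['img'],cv2.COLOR_BGR2HSV)
  for k,(lo,hi) in rng.items():
    _,_,st,c=cv2.connectedComponentsWithStats(cv2.inRange(h,lo,hi))
    print(n,k,[(c[i].round(1).tolist(),st[i].tolist()) for i in range(1,len(c)) if 12<st[i,4]<400])
E
```

```text
top pink [([354.6, 181.4], [350, 178, 10, 7, 32]), ([348.1, 214.4], [344, 211, 9, 8, 37]), ([374.6, 222.4], [371, 219, 8, 7, 26])]
top pink0 [([353.8, 182.2], [350, 178, 9, 9, 22]), ([346.6, 213.2], [343, 210, 10, 9, 29]), ([373.3, 223.2], [369, 219, 10, 9, 30])]
top yellow [([166.3, 209.0], [162, 205, 10, 9, 75])]
top amber [([183.7, 98.0], [171, 84, 23, 27, 244]), ([292.7, 101.5], [290, 95, 8, 15, 35]), ([311.7, 95.7], [306, 95, 10, 5, 14]), ([320.7, 101.6], [319, 95, 3, 15, 19]), ([150.1, 170.8], [145, 166, 10, 10, 33]), ([236.4, 214.2], [231, 209, 10, 9, 28]), ([414.5, 232.0], [413, 229, 4, 8, 22]), ([504.6, 274.0], [498, 270, 14, 8, 53]), ([492.6, 276.9], [491, 273, 5, 8, 14]), ([234.3, 312.8], [222, 282, 22, 65, 271]), ([247.4, 306.5], [238, 282, 19, 45, 163]), ([221.8, 297.7], [220, 291, 5, 14, 32]), ([467.1, 297.1], [462, 293, 11, 10, 31]), ([500.2, 297.9], [496, 292, 9, 13, 46]), ([259.5, 303.8], [257, 294, 6, 21, 42]), ([506.9, 307.3], [504, 299, 7, 16, 34]), ([433.1, 309.8], [421, 305, 24, 10, 45]), ([448.9, 305.8], [446, 304, 7, 5, 16]), ([225.4, 314.1], [223, 306, 6, 17,
[... 1440 characters left out ...]
([333.2, 107.3], [329, 104, 10, 7, 28]), ([318.4, 120.7], [313, 117, 10, 10, 35]), ([362.3, 160.0], [358, 156, 10, 9, 45]), ([398.9, 162.7], [391, 158, 14, 10, 70]), ([431.5, 164.7], [416, 158, 33, 13, 250]), ([66.0, 234.9], [63, 231, 8, 8, 30]), ([444.9, 275.1], [436, 273, 19, 6, 37]), ([445.1, 282.9], [436, 279, 20, 7, 48]), ([470.9, 280.3], [468, 279, 7, 4, 15])]
side yellow [([232.1, 275.1], [225, 268, 15, 16, 193])]
side amber [([167.5, 140.9], [157, 123, 20, 31, 243]), ([268.6, 224.9], [263, 218, 14, 18, 158]), ([156.1, 305.9], [149, 297, 15, 18, 187])]
side blue [([90.4, 113.1], [84, 106, 16, 14, 65]), ([309.0, 113.1], [291, 108, 34, 11, 66]), ([182.4, 236.1], [177, 232, 10, 11, 68])]
```

View pics/crop0.png

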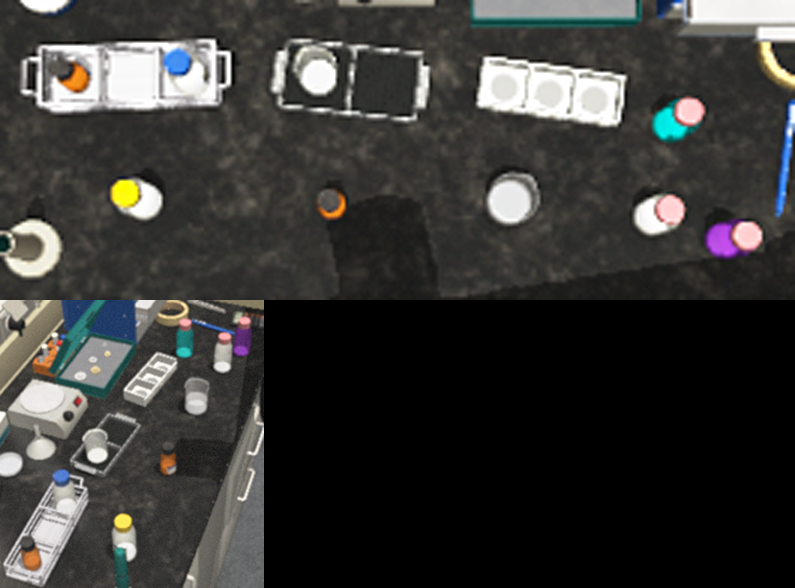

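The crop confirms the choice: the white-bodied bottle with the pink cap at full-image (345,215) is buffer_pink. The ones beside it have turquoise and purple bodies, and the other picks stand. Next come coarse positions.

```bash
python3 - <<'E'
from h import *
T=dict(np.load('pics/top0.npz'));S=dict(np.load('pics/side0.npz'))
for n,p,q in(('pink',(347.5,214),(317,121)),('yellow',(166.5,209),(232,273)),('blue',(183.8,165.5),(182.4,237))):print(n,tri(T,p,S,q))
c=lambda u,v:(125+(u+.5)/3-.5,145+(v+.5)/3-.5)
for n,p,z in(('dropM capt',(75,66),.076),('dropM body',(72,77),.03),('bench capt',(329,199),.07),('bench body',(332,205),.035),('beaker base',(511,204),.0),('beaker rim',(514,196),.068)):
  print(n,plane(T,*c(*p),z).round(3))
for n,P,z in(('car',[(40,45),(220,40),(220,105),(40,108)],.044),('tray',[(285,40),(427,52),(420,119),(277,107)],.014),('rack',[(483,57),(626,74),(618,125),(478,108)],.03)):
  w=np.array([plane(T,*c(*p),z) for p in P])[:,:2];d=w[0]+w[3]-w[1]-w[2];print(n,w.mean(0).round(3),'yaw',np.degrees(np.arctan2(-d[0],d[1])).round(1))
s=manip.state();print(plane(T,345,245,0),s['time'])
E
```

```text
pink (array([ 0.40121689, -0.29329579,  0.09505624]), np.float64(0.002424167920380459))
yellow (array([0.41775577, 0.30072638, 0.09999871]), np.float64(0.0002484158834225403))
blue (array([0.56217901, 0.2474154 , 0.10101581]), np.float64(0.0032733793829838333))
dropM capt [0.566 0.37  0.076]
dropM body [0.563 0.387 0.03 ]
bench capt [0.414 0.079 0.07 ]
bench body [0.411 0.078 0.035]
beaker base [ 0.416 -0.131  0.   ]
beaker rim [ 0.418 -0.128  0.068]
car [0.563 0.315] yaw 1.3
tray [0.563 0.057] yaw -4.9
rack [ 0.546 -0.177] yaw -7.0
[ 0.30301752 -0.30324007  0.        ] 0.1
```

move_arm(
  rows=[
    [0,0,-0.5,0,0,-6.97,1],
    [0,0,-0.5,0,0,-6.97,1],
    [0,0,-0.5,0,0,-6.97,1],
    [0,0,-0.5,0,0,-6.97,1],
    [0,0,-0.5,0,0,-6.97,1],
    [0,0,-0.5,0,0,-6.97,1],
    [0,0,-0.5,0,0,-6.97,1],
    [0,0,-0.5,0,0,-6.97,1],
    [0,0,-0.5,0,0,-6.97,1],
    [0,0,-0.5,0,0,-6.97,1],
    [3.3,2.2,0,0,0,0,1],
    [3.3,2.2,0,0,0,0,1],
    [3.3,2.2,0,0,0,0,1],
    [3.3,2.2,0,0,0,0,1],
    [3.3,2.2,0,0,0,0,1],
    [3.3,2.2,0,0,0,0,1],
    [3.3,2.2,0,0,0,0,1],
    [3.3,2.2,0,0,0,0,1],
    [3.3,2.2,0,0,0,0,1],
    [3.3,2.2,0,0,0,0,1],
  ],
)

```text
time: 1.77
tool_pos: [0.4372, -0.2545, 0.2999]
tool_rot: [-0.0, 0.707, 0.707, -0.0]
contact_force: [1.0, 0.2, 0.4]
gripper_width: 0.999
grasp_force: 0.0
```

```bash
python3 - <<'E'
from h import *
f=grab('wrist','w1');print(f['mtx'][0,0],-f['R'].T@f['t'],f['R'],manip.state()['tool_pos'],manip.state()['joint_pos'])
E
```

```text
309.0970404741383 [ 0.43923414 -0.169761    0.42347716] [[ 9.99999101e-01 -1.32712731e-03  1.92241720e-04]
 [-1.31680683e-03 -9.44733672e-01  3.27836171e-01]
 [-2.53463108e-04 -3.27836129e-01 -9.44734570e-01]] [ 0.440287   -0.24912744  0.2999527 ] [-0.66501031 -0.26190387  1.82239629  0.00555012  1.5820805  -0.6709274 ]
```

View pics/w1.png

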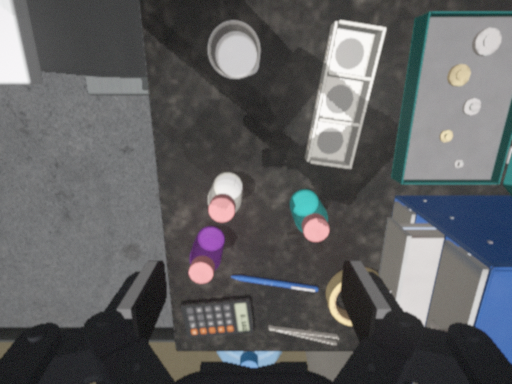

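The wrist view shows pink cap (222,209), turquoise (316,230), purple (201,272), the glass beaker (234,50), and rack corners (338,21), (385,28), (352,167), (308,160). I'll take two more poses further to the left.

move_arm(
  rows=[
    [4.1,0,0,0,0,0,1],
    [4.1,0,0,0,0,0,1],
    [4.1,0,0,0,0,0,1],
    [4.1,0,0,0,0,0,1],
    [4.1,0,0,0,0,0,1],
    [0,0,0,0,0,0,1],
    [0,0,0,0,0,0,1],
    [0,0,0,0,0,0,1],
  ],
)

```text
time: 2.48
tool_pos: [0.4367, -0.0516, 0.3]
tool_rot: [-0.0, 0.707, 0.707, -0.0]
contact_force: [0.0, -0.7, 0.3]
gripper_width: 1.001
grasp_force: 0.0
```

```bash
python3 -c "
from h import *
grab('wrist','w2')"
```

move_arm(
  rows=[
    [4.1,0,0,0,0,0,1],
    [4.1,0,0,0,0,0,1],
    [4.1,0,0,0,0,0,1],
    [4.1,0,0,0,0,0,1],
    [0,0,0,0,0,0,1],
    [0,0,0,0,0,0,1],
    [0,0,0,0,0,0,1],
  ],
)

```text
time: 3.12
tool_pos: [0.4373, 0.1114, 0.3]
tool_rot: [0.0, 0.708, 0.706, -0.0]
contact_force: [-0.4, -0.6, -0.4]
gripper_width: 1.004
grasp_force: 0.0
```

```bash
python3 -c "
from h import *
grab('wrist','w3')
print(manip.state())
"
```

```text
{'time': 3.1667, 'joint_pos': array([ 8.36185525e-02, -4.05606775e-01,  1.93319799e+00, -5.26588882e-04,
        1.61467169e+00,  8.68934091e-02]), 'joint_vel': array([-0.01360573, -0.00673009,  0.00253589,  0.00188285,  0.00094781,
        0.00195672]), 'joint_efforts': array([ 7.78221600e-01, -2.05994171e+01, -3.80319571e+01,  2.97702325e-02,
        3.96562769e-03, -3.52404197e-03]), 'tool_pos': array([0.43730152, 0.11097462, 0.30003525]), 'tool_rot': array([-1.47669612e-05,  7.08271695e-01,  7.05939816e-01, -4.25774789e-04]), 'contact_force': array([-0.06772457,  0.14755358, -0.00027332]), 'ft_torque': array([ 0.02194149,  0.00022351, -0.0298222 ]), 'grasp_force': 0.0, 'gripper_width': 1.0023808071859812}
```

View pics/w2.png

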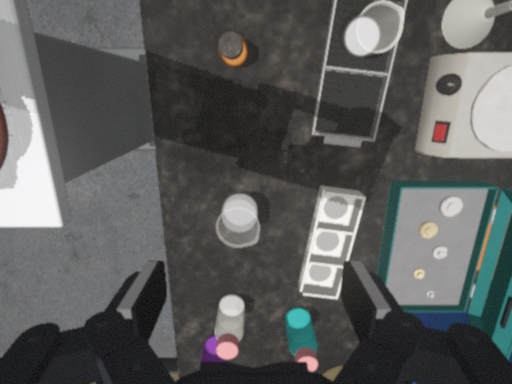

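View pics/w3.png

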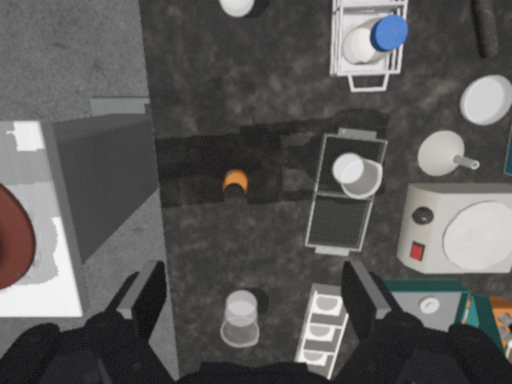

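w2 shows the dropper (231,46), tray, beaker base (240,213) and rack corners. w3 shows the tray corners (326,133), (386,140), (361,250), (307,243), the dropper (235,185) and the near end of the carrier. One more pose to the left gives the carrier.

move_arm(
  rows=[
    [4,0,0,0,0,0,1],
    [4,0,0,0,0,0,1],
    [4,0,0,0,0,0,1],
    [3,0,0,0,0,0,1],
    [0,0,0,0,0,0,1],
    [0,0,0,0,0,0,1],
    [0,0,0,0,0,0,1],
  ],
)

```text
time: 3.75
tool_pos: [0.4377, 0.2609, 0.3001]
tool_rot: [0.0, 0.708, 0.706, -0.0]
contact_force: [-0.1, 0.2, 0.5]
gripper_width: 1.001
grasp_force: 0.0
```

```bash
python3 - <<'E'
from h import *
grab('wrist','w4')
L=lambda n:dict(np.load(f'pics/{n}.npz'))
w1,w2,w3=L('w1'),L('w2'),L('w3')
for n,p,q,f,g in (('rackA',(338,21),(323,187),w1,w2),('rackB',(385,28),(365,193),w1,w2),('rackC',(352,167),(340,298),w1,w2),('rackD',(308,160),(301,291),w1,w2),
 ('beakbase',(237,54),(240,213),w1,w2),('drop cap',(231,44),(235,192),w2,w3),('trayC',(376,140),(361,250),w2,w3),('trayD',(314,134),(306,244),w2,w3)):
  X,e=tri(f,p,g,q);print(n,X.round(4),round(e,4))
for z,P,f in((.014,[(326,133),(386,140),(361,250),(306,243)],w3),(.03,[(338,21),(385,28),(352,167),(308,160)],w1)):
  w=np.array([plane(f,*p,z) for p in P])[:,:2];print(w.round(4).tolist(),w.mean(0).round(4))
# pink cap
for n,f in(('w1',w1),):
  h=cv2.cvtColor(f['img'],cv2.COLOR_BGR2HSV);m=cv2.inRange(h,(165,40,120),(179,200,255))|cv2.inRange(h,(0,40,150),(6,130,255))
  _,_,st,c=cv2.connectedComponentsWithStats(m);print([(c[i].round(1).tolist(),st[i].tolist(),plane(f,*c[i],.096).round(3).tolist()) for i in range(1,len(c)) if 100<st[i,4]<2000])
E
```

```text
rackA [ 0.5366 -0.0919  0.0141] 0.0032
rackB [ 0.5931 -0.0997  0.0168] 0.0001
rackC [ 0.5686 -0.2625  0.0301] 0.0023
rackD [ 0.5109 -0.2544  0.0243] 0.0004
beakbase [ 0.4199 -0.1276  0.0213] 0.0001
drop cap [0.4159 0.0801 0.0642] 0.0014
trayC [ 0.5993 -0.0272  0.0143] 0.0009
trayD [ 0.5183 -0.0201  0.0082] 0.0013
[[0.5341, 0.1446], [0.6137, 0.1353], [0.5989, -0.0272], [0.5165, -0.0154]] [0.5658 0.0593]
[[0.5344, -0.0949], [0.5882, -0.1019], [0.5674, -0.2625], [0.5097, -0.2532]] [ 0.5499 -0.1781]
[([221.2, 209.0], [208, 195, 27, 28, 588], [0.403, -0.295, 0.096]), ([315.3, 228.7], [302, 215, 28, 28, 574], [0.511, -0.32, 0.096]), ([200.7, 270.4], [188, 256, 26, 28, 544], [0.375, -0.376, 0.096])]
```

View pics/w4.png

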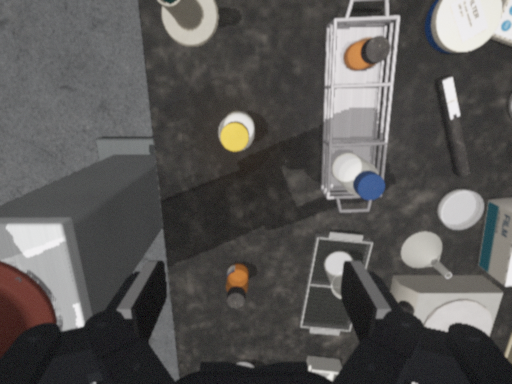

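w4 shows:
- **Carrier rail corners:** about (331,16), (399,16), (384,198), (322,195).
- **Dropper cap:** (377,49), in the +y bay.
- **Blue cap:** (370,185), in the −y bay.
- **Yellow cap:** (235,136).

```bash
python3 - <<'E'
from h import *
L=lambda n:dict(np.load(f'pics/{n}.npz'))
w1,w2,w3,w4,T=[L(k) for k in('w1','w2','w3','w4','top0')]
w=np.array([plane(w4,*p,.044) for p in [(331,16),(399,16),(384,198),(322,195)]])[:,:2];print(w.round(4).tolist(),w.mean(0).round(4))
print('divider',[plane(w4,*p,.044).round(3) for p in((329,84),(392,86),(325,136),(388,138))])
print('dropM cap',plane(w4,377,49,.078).round(4),tri(w4,(377,49),T,(149.7,166.8)))
print('benchcap',plane(w4,237,298,.072).round(4),tri(w2,(231,44),w4,(237,298)),tri(w3,(235,192),w4,(237,298)))
print('blue',plane(w4,370,185,.104).round(4),tri(w3,(389,33),w4,(370,185)))
h=cv2.cvtColor(w4['img'],cv2.COLOR_BGR2HSV)
_,_,st,c=cv2.connectedComponentsWithStats(cv2.inRange(h,(22,120,120),(34,255,255)));i=1+st[1:,4].argmax();print('yel',c[i],st[i],plane(w4,*c[i],.096),tri(w4,c[i],T,(166.5,209)))
print('pink',tri(w1,(221.2,209),w2,(228,346)))
print(manip.state()['tool_pos'])
E
```

```text
[[0.524, 0.4221], [0.5973, 0.4218], [0.6092, 0.2142], [0.5283, 0.2186]] [0.5647 0.3192]
divider [array([0.527, 0.353, 0.044]), array([0.6  , 0.351, 0.044]), array([0.527, 0.294, 0.044]), array([0.604, 0.291, 0.044])]
dropM cap [0.5653 0.3857 0.078 ] (array([0.58091293, 0.38923719, 0.02340564]), np.float64(0.009566896829173775))
benchcap [0.4168 0.0812 0.072 ] (array([0.41610421, 0.07942338, 0.06965555]), np.float64(0.0010193486273337806)) (array([0.4171686 , 0.08378599, 0.07541219]), np.float64(0.00034698342363528097))
blue [0.5653 0.2499 0.104 ] (array([0.56775882, 0.24780038, 0.09688829]), np.float64(0.0006564074123690764))
yel [234.03154574 136.85488959] [221 123  27  29 634] [0.41951087 0.30070531 0.096     ] (array([0.41876845, 0.30115915, 0.09680836]), np.float64(0.001727604765670942))
pink (array([ 0.40254295, -0.29867238,  0.08735671]), np.float64(0.0018253952201195817))
[0.43766526 0.26077516 0.3002236 ]
```

Everything agrees: carrier centre is about (0.565, 0.320) with yaw about 1.5°, the rack is at (0.550, −0.178) with yaw about −8°, and the tray is at (0.566, 0.059) with yaw about −5.7°. First I'll fetch the misplaced dropper.

move_arm(
  rows=[
    [2.5,2.55,0,0,0,0,0.2],
    [2.5,2.55,0,0,0,0,0.2],
    [2.5,2.55,0,0,0,0,0.2],
    [2.5,2.55,0,0,0,0,0.2],
    [2.5,2.55,0,0,0,0,0.2],
    [0,0,3,0,0,0,0.2],
    [0,0,3,0,0,0,0.2],
    [0,0,3,0,0,0,0.2],
    [0,0,3,0,0,0,0.2],
    [0,0,3,0,0,0,0.2],
    [0,0,0,0,0,0,0.2],
    [0,0,0,0,0,0,0.2],
    [0,0,0,0,0,0,0.2],
  ],
)

```text
time: 4.88
tool_pos: [0.566, 0.3869, 0.1526]
tool_rot: [0.0, 0.708, 0.706, 0.001]
contact_force: [-0.2, 0.6, 0.5]
gripper_width: 0.603
grasp_force: 0.0
```

```bash
python3 - <<'E'
from h import *
f=grab('wrist','w5');print(manip.state()['tool_pos'],manip.state()['gripper_width']); print(proj(f,[.5653,.386,.079]),proj(f,[.565,.32,.006]),plane(f,256,192,.079))
E
```

```text
[0.56643334 0.38747774 0.15373652] 0.5972083899348938
[249.2461628  222.41565071] [250.15143178 254.49089621] [0.56998455 0.40812773 0.079     ]
```

View pics/w5.png

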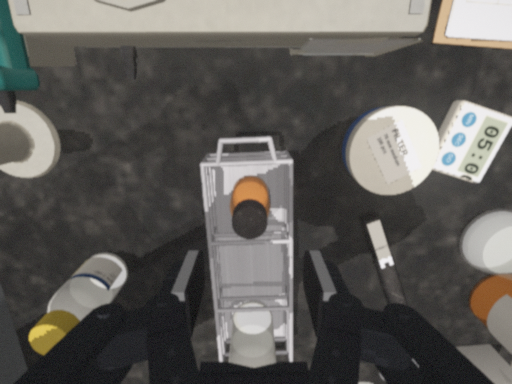

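The dropper cap is centred at (249,218), in line with the jaws. Now to descend, grip and lift.

move_arm(
  rows=[
    [0,0,3,0,0,0,0.2],
    [0,0,3,0,0,0,0.2],
    [0,0,1.8,0,0,0,0.2],
    [0,0,0,0,0,0,0.2],
    [0,0,0,0,0,0,-1],
    [0,0,0,0,0,0,-1],
    [0,0,0,0,0,0,-1],
    [0,0,0,0,0,0,-1],
    [0,0,0,0,0,0,-1],
    [0,0,0,0,0,0,-1],
  ],
)

```text
time: 5.77
tool_pos: [0.5666, 0.3886, 0.076]
tool_rot: [0.001, 0.707, 0.707, 0.003]
contact_force: [0.0, -0.1, 6.9]
gripper_width: 0.258
grasp_force: 58.6
```

move_arm(
  rows=[
    [0,0,-2,0,0,0,-1],
    [0,0,-3.3,0,0,0,-1],
    [0,0,-3.3,0,0,0,-1],
    [0,0,-3.3,0,0,0,-1],
    [-3.95,-0.07,0,0,0,0,-1],
    [-3.95,-0.07,0,0,0,0,-1],
    [-3.95,-0.07,0,0,0,0,-1],
    [-3.95,-0.07,0,0,0,0,-1],
    [-3.95,-0.07,0,0,0,0,-1],
    [-3.95,-0.07,0,0,0,0,-1],
    [-3.95,-0.07,0,0,0,0,-1],
    [-3.95,-0.07,0,0,0,0,-1],
    [-3.95,-0.07,0,0,0,0,-1],
    [-3.95,-0.07,0,0,0,0,-1],
    [-3.95,-0.07,0,0,0,0,-1],
    [-3.95,-0.07,0,0,0,0,-1],
    [-3.95,-0.07,0,0,0,0,-1],
    [0,0,0,0,0,0,-1],
    [0,0,0,0,0,0,-1],
    [0,0,0,0,0,0,-1],
  ],
)

```text
time: 7.43
tool_pos: [0.5551, -0.1257, 0.1916]
tool_rot: [-0.0, 0.707, 0.707, 0.0]
contact_force: [-0.1, -0.0, -1.3]
gripper_width: 0.26
grasp_force: 58.8
```

```bash
python3 - <<'E'
from h import *
f=grab('wrist','w6');s=manip.state();print(s['tool_pos'],s['gripper_width'],s['contact_force'])
for q in((.5575,-.1245,.005),(.55,-.178,.005),(.5425,-.2315,.005)):print(proj(f,q))
E
```

```text
[ 0.55518553 -0.12503631  0.19149187] 0.25979146088573934 [-0.83638725  0.45229644 -0.99677779]
[253.66222672 176.96226571]
[246.86897354 224.34977047]
[240.74554397 267.06480555]
```

View pics/w6.png

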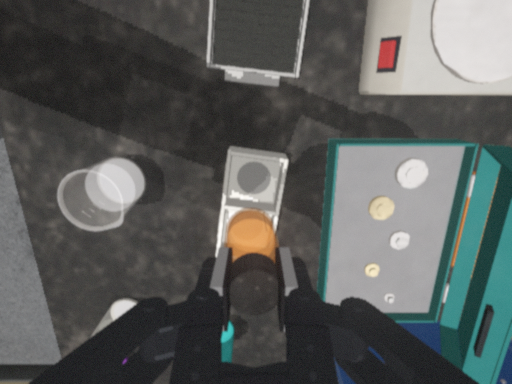

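The +y bay's floor circle is at (254,178), where my model predicts it. A shift of 0.25 cm in x, then lower.

move_arm(
  rows=[
    [0.05,0.25,3.5,0,0,0,-1],
    [0,0,3.5,0,0,0,-1],
    [0,0,2.5,0,0,0,-1],
    [0,0,1.4,0,0,0,-1],
    [0,0,0.4,0,0,0,-1],
    [0,0,0,0,0,0,-1],
    [0,0,0,0,0,0,-1],
  ],
)

```text
time: 8.07
tool_pos: [0.5586, -0.1247, 0.0794]
tool_rot: [0.001, 0.707, 0.707, 0.0]
contact_force: [0.1, -0.3, 0.2]
gripper_width: 0.254
grasp_force: 59.2
```

move_arm(
  rows=[
    [0,0,0.3,0,0,0,-1],
    [0,0,0,0,0,0,-1],
    [0,0,0,0,0,0,-1],
  ],
)

```text
time: 8.32
tool_pos: [0.5582, -0.1255, 0.0762]
tool_rot: [0.001, 0.707, 0.707, 0.0]
contact_force: [-0.5, 0.2, 0.0]
gripper_width: 0.261
grasp_force: 59.2
```

move_arm(
  rows=[
    [0,0,0.2,0,0,0,-1],
    [0,0,0,0,0,0,-1],
    [0,0,0,0,0,0,-1],
  ],
)

```text
time: 8.57
tool_pos: [0.5585, -0.1259, 0.0751]
tool_rot: [0.001, 0.707, 0.707, 0.0]
contact_force: [-2.1, 0.2, 5.6]
gripper_width: 0.258
grasp_force: 59.6
```

Contact felt: the bottle is standing on the rack floor. Release it and go to pink.

move_arm(
  rows=[
    [0,0,0,0,0,0,0],
    [0,0,0,0,0,0,0],
    [0,0,0,0,0,0,0.3],
    [0,0,0,0,0,0,0.3],
    [0,0,-1.5,0,0,0,0.3],
    [0,0,-3.5,0,0,0,0.3],
    [0,0,-3.5,0,0,0,0.3],
    [0,0,-2.5,0,0,0,0.3],
    [-2.85,-2.6,0,0,0,0,0.3],
    [-2.85,-2.6,0,0,0,0,0.3],
    [-2.85,-2.6,0,0,0,0,0.3],
    [-2.85,-2.6,0,0,0,0,0.3],
    [-2.85,-2.6,0,0,0,0,0.3],
    [-2.85,-2.6,0,0,0,0,0.3],
    [0,0,0,0,0,0,0.3],
    [0,0,0,0,0,0,0.3],
    [0,0,0,0,0,0,0.3],
  ],
)

```text
time: 9.98
tool_pos: [0.4016, -0.2962, 0.1832]
tool_rot: [-0.0, 0.708, 0.707, 0.0]
contact_force: [0.2, 0.5, 0.3]
gripper_width: 0.649
grasp_force: 0.0
```

```bash
python3 - <<'E'
from h import *
f=grab('wrist','w7');s=manip.state();print(s['tool_pos'],s['gripper_width'])
h=cv2.cvtColor(f['img'],cv2.COLOR_BGR2HSV);m=cv2.inRange(h,(165,40,120),(179,200,255))|cv2.inRange(h,(0,40,150),(6,130,255))
_,_,st,c=cv2.connectedComponentsWithStats(m);print([(c[i].round(1).tolist(),st[i].tolist(),plane(f,*c[i],.096).round(4).tolist()) for i in range(1,len(c)) if 100<st[i,4]])
w1=dict(np.load('pics/w1.npz'));i=1+st[1:,4].argmax();print(tri(f,c[i],w1,(221.2,209)))
E
```

```text
[ 0.40200612 -0.2957812   0.18314168] 0.6488038569094567
[([252.0, 211.9], [232, 190, 41, 44, 1344], [0.4026, -0.2947, 0.096]), ([394.7, 242.0], [371, 219, 46, 44, 1331], [0.5107, -0.3194, 0.096]), ([218.9, 302.3], [200, 281, 38, 43, 1274], [0.3753, -0.3739, 0.096])]
(array([ 0.40256704, -0.29527919,  0.09537167]), np.float64(0.0006920895219587357))
```

View pics/w7.png

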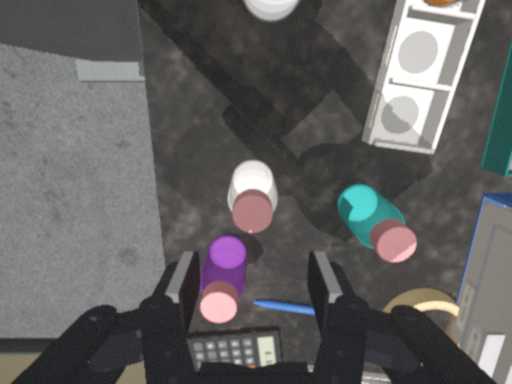

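The white-bodied pink bottle, cap at (252,212), lies under the jaws at (0.4025, −0.295), with its height consistent. Descend, grip and lift.

move_arm(
  rows=[
    [0.1,0.05,3.5,0,0,0,0.3],
    [0,0,3.5,0,0,0,0.3],
    [0,0,2.5,0,0,0,0.3],
    [0,0,0.7,0,0,0,0.3],
    [0,0,0,0,0,0,-1],
    [0,0,0,0,0,0,-1],
    [0,0,0,0,0,0,-1],
    [0,0,0,0,0,0,-1],
    [0,0,0,0,0,0,-1],
    [0,0,0,0,0,0,-1],
    [0,0,0,0,0,0,-1],
  ],
)

```text
time: 10.95
tool_pos: [0.4027, -0.296, 0.0826]
tool_rot: [0.001, 0.707, 0.707, 0.0]
contact_force: [-0.5, 0.4, 2.1]
gripper_width: 0.325
grasp_force: 59.1
```

move_arm(
  rows=[
    [0,0,-2,0,0,0,-1],
    [0,0,-3.5,0,0,0,-1],
    [0,0,-3.5,0,0,0,-1],
    [0,0,-4,0,0,0,-1],
    [3.7,0.85,0,0,0,0,-1],
    [3.7,0.85,0,0,0,0,-1],
    [3.7,0.85,0,0,0,0,-1],
    [3.7,0.85,0,0,0,0,-1],
    [3.7,0.85,0,0,0,0,-1],
    [3.7,0.85,0,0,0,0,-1],
    [3.7,0.85,0,0,0,0,-1],
    [3.7,0.85,0,0,0,0,-1],
    [3.7,0.85,0,0,0,0,-1],
    [3.7,0.85,0,0,0,0,-1],
    [3.7,0.85,0,0,0,0,-1],
    [3.7,0.85,0,0,0,0,-1],
    [3.7,0.85,0,0,0,0,-1],
    [3.7,0.85,0,0,0,0,-1],
    [3.7,0.85,0,0,0,0,-1],
  ],
)

```text
time: 12.53
tool_pos: [0.5298, 0.2615, 0.2112]
tool_rot: [0.0, 0.707, 0.707, -0.0]
contact_force: [1.1, -0.2, -0.7]
gripper_width: 0.325
grasp_force: 59.5
```

move_arm(
  rows=[
    [3.2,0.81,0,0,0,0,-1],
    [3.2,0.81,0,0,0,0,-1],
    [3.2,0.81,0,0,0,0,-1],
    [3.2,0.81,0,0,0,0,-1],
    [0,0,0,0,0,0,-1],
    [0,0,0,0,0,0,-1],
    [0,0,0,0,0,0,-1],
    [0,0,0,0,0,0,-1],
  ],
)

```text
time: 13.2
tool_pos: [0.5622, 0.3865, 0.2112]
tool_rot: [0.0, 0.708, 0.707, -0.0]
contact_force: [0.1, 0.2, -1.4]
gripper_width: 0.326
grasp_force: 59.5
```

```bash
python3 - <<'E'
from h import *
f=grab('wrist','w8');s=manip.state();print(s['tool_pos'],s['tool_rot'],s['gripper_width'])
for c in((.565,.32),):
  a=np.radians(1.5);ux=np.array([np.cos(a),np.sin(a)]);uy=np.array([-np.sin(a),np.cos(a)])
  for k in(-1,0,1):print(k,np.array(c)+.068*k*uy)
  P=np.array([proj(f,[*(np.array(c)+i*.036*ux+j*.104*uy),.044]) for i,j in((-1,-1),(1,-1),(1,1),(-1,1))])
  im=f['img'].copy();cv2.polylines(im,[P.round().astype(int)],True,(0,0,255),1)
  for k in(-1,0,1):cv2.circle(im,tuple(proj(f,[*(np.array(c)+.068*k*uy),.006]).round().astype(int).tolist()),3,(0,255,0),1)
  cv2.imwrite('pics/w8b.png',im)
E
```

```text
[0.56229124 0.38642039 0.21139061] [ 6.94343614e-05  7.07700266e-01  7.06512779e-01 -1.43491641e-04] 0.32320878148955984
-1 [0.56678003 0.2520233 ]
0 [0.565 0.32 ]
1 [0.56321997 0.3879767 ]
```

View pics/w8b.png

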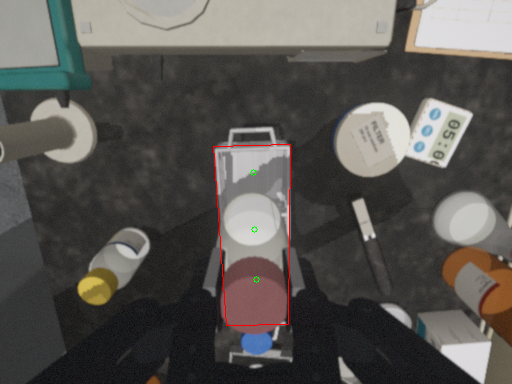

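The carrier outline fits its far corners at (216,146) and (291,145), and the +y bay centre is at (253,172). Lower pink there.

move_arm(
  rows=[
    [0.15,0.1,3.5,0,0,0,-1],
    [0,0,3.5,0,0,0,-1],
    [0,0,3,0,0,0,-1],
    [0,0,1.5,0,0,0,-1],
    [0,0,0.5,0,0,0,-1],
    [0,0,0.2,0,0,0,-1],
    [0,0,0,0,0,0,-1],
    [0,0,0,0,0,0,-1],
  ],
)

```text
time: 13.92
tool_pos: [0.5646, 0.3895, 0.0917]
tool_rot: [0.001, 0.707, 0.707, 0.002]
contact_force: [0.1, 1.0, -0.7]
gripper_width: 0.322
grasp_force: 59.9
```

move_arm(
  rows=[
    [0,0,0.2,0,0,0,-1],
    [0,0,0,0,0,0,-1],
    [0,0,0,0,0,0,-1],
  ],
)

```text
time: 14.17
tool_pos: [0.564, 0.3895, 0.0886]
tool_rot: [0.0, 0.707, 0.707, 0.001]
contact_force: [-0.0, -0.3, 1.5]
gripper_width: 0.321
grasp_force: 60.0
```

move_arm(
  rows=[
    [0,0,0.1,0,0,0,-1],
    [0,0,0,0,0,0,-0.1],
    [0,0,0,0,0,0,0],
    [0,0,0,0,0,0,0.3],
    [0,0,0,0,0,0,0.3],
    [0,0,-1.5,0,0,0,0.3],
    [0,0,-3.5,0,0,0,0.3],
    [0,0,-3,0,0,0,0.3],
    [0,0,-1.5,0,0,0,0.3],
    [-1.77,-2.9,0,0,0,0,0.3],
    [-1.77,-2.9,0,0,0,0,0.3],
    [-1.77,-2.9,0,0,0,0,0.3],
    [-1.77,-2.9,0,0,0,0,0.3],
    [-1.77,-2.9,0,0,0,0,0.3],
    [0,0,0,0,0,0,0.3],
    [0,0,0,0,0,0,0.3],
    [0,0,0,0,0,0,0.3],
  ],
)

```text
time: 15.58
tool_pos: [0.4188, 0.3009, 0.1821]
tool_rot: [0.0, 0.707, 0.707, 0.001]
contact_force: [1.1, 0.5, 0.4]
gripper_width: 0.653
grasp_force: 0.0
```

```bash
python3 - <<'E'
from h import *
f=grab('wrist','w9');s=manip.state();print(s['tool_pos'],s['gripper_width'])
h=cv2.cvtColor(f['img'],cv2.COLOR_BGR2HSV)
for lo,hi in(((22,120,80),(34,255,255)),((165,40,80),(179,200,255))):
  _,_,st,c=cv2.connectedComponentsWithStats(cv2.inRange(h,lo,hi));i=1+st[1:,4].argmax();print(c[i],st[i],plane(f,*c[i],.096),plane(f,*c[i],.102))
E
```

```text
[0.41936272 0.30112714 0.18231229] 0.6531977663940233
[251.61643836 212.69718818] [ 231  191   42   44 1387] [0.41966309 0.3022574  0.096     ] [0.41969078 0.30463831 0.102     ]
[480.70318471  84.90955414] [ 449   59   63   52 1570] [0.56602513 0.38955629 0.096     ] [0.56186633 0.38944014 0.102     ]
```

Pink stands in its bay at (0.562, 0.389), and yellow is at (0.4197, 0.302), under the jaws.

move_arm(
  rows=[
    [0.1,0.05,3.5,0,0,0,0.3],
    [0,0,3.5,0,0,0,0.3],
    [0,0,2.5,0,0,0,0.3],
    [0,0,0.5,0,0,0,0.3],
    [0,0,0,0,0,0,-1],
    [0,0,0,0,0,0,-1],
    [0,0,0,0,0,0,-1],
    [0,0,0,0,0,0,-1],
    [0,0,0,0,0,0,-1],
    [0,0,0,0,0,0,-1],
    [0,0,0,0,0,0,-1],
  ],
)

```text
time: 16.55
tool_pos: [0.4198, 0.3022, 0.0829]
tool_rot: [0.0, 0.707, 0.707, 0.001]
contact_force: [-0.6, -0.1, 4.8]
gripper_width: 0.32
grasp_force: 59.2
```

move_arm(
  rows=[
    [0,0,-2,0,0,0,-1],
    [0,0,-3.5,0,0,0,-1],
    [0,0,-3.5,0,0,0,-1],
    [0,0,-4,0,0,0,-1],
    [0.45,3.63,0,0,0,0,-1],
    [0.45,3.63,0,0,0,0,-1],
    [0.45,3.63,0,0,0,0,-1],
    [0.45,3.63,0,0,0,0,-1],
    [0,0,0,0,0,0,-1],
    [0,0,0,0,0,0,-1],
    [0,0,0,0,0,0,-1],
    [0,0,0,0,0,0,-1],
  ],
)

```text
time: 17.55
tool_pos: [0.5629, 0.3195, 0.2112]
tool_rot: [-0.0, 0.707, 0.707, -0.0]
contact_force: [-0.4, 0.3, -2.9]
gripper_width: 0.323
grasp_force: 60.0
```

move_arm(
  rows=[
    [0.05,0.1,3.5,0,0,0,-1],
    [0,0,3.5,0,0,0,-1],
    [0,0,3,0,0,0,-1],
    [0,0,1.5,0,0,0,-1],
    [0,0,0.5,0,0,0,-1],
    [0,0,0.4,0,0,0,-1],
    [0,0,0,0,0,0,-1],
    [0,0,0,0,0,0,-1],
  ],
)

```text
time: 18.22
tool_pos: [0.566, 0.3207, 0.0896]
tool_rot: [0.001, 0.707, 0.707, 0.002]
contact_force: [-0.3, 0.8, -1.6]
gripper_width: 0.324
grasp_force: 60.1
```

move_arm(
  rows=[
    [0,0,0.1,0,0,0,-1],
    [0,0,0,0,0,0,-0.1],
    [0,0,0,0,0,0,0],
    [0,0,0,0,0,0,0.2],
    [0,0,0,0,0,0,0.2],
    [0,0,-1.5,0,0,0,0.2],
    [0,0,-3.5,0,0,0,0.2],
    [0,0,-3,0,0,0,0.2],
    [0,0,-1.5,0,0,0,0.2],
    [-3,-1.85,0,0,0,0,0.2],
    [-3,-1.85,0,0,0,0,0.2],
    [-3,-1.85,0,0,0,0,0.2],
    [-3,-1.85,0,0,0,0,0.2],
    [-3,-1.85,0,0,0,0,0.2],
    [-3,-1.85,0,0,0,0,0.2],
    [-3,-1.85,0,0,0,0,0.2],
    [-3,-1.85,0,0,0,0,0.2],
    [0,0,0,0,0,0,0.2],
    [0,0,0,0,0,0,0.2],
    [0,0,0,0,0,0,0.2],
  ],
)

```text
time: 19.88
tool_pos: [0.4172, 0.0802, 0.1819]
tool_rot: [0.0, 0.707, 0.707, 0.001]
contact_force: [-0.1, 0.9, 0.4]
gripper_width: 0.598
grasp_force: 0.0
```

```bash
python3 - <<'E'
from h import *
f=grab('wrist','w10');s=manip.state();print(s['tool_pos'],s['gripper_width'],proj(f,[.4165,.081,.073]))
c=proj(f,[.4165,.081,.05]).round().astype(int)
a=cv2.resize(f['img'][c[1]-70:c[1]+70,c[0]-80:c[0]+80],None,fx=2,fy=2);t=grab('top')['img'][145:245,125:390];t=cv2.resize(t,None,fx=3,fy=3,interpolation=cv2.INTER_CUBIC)
cv2.imwrite('pics/c10.png',np.vstack([t,np.pad(a,((0,0),(0,795-a.shape[1]),(0,0)))])[:590]);print(c)
E
```

```text
[0.41737099 0.08056977 0.1818144 ] 0.6028683787960447 [249.83448962 202.81067455]
[250 194]
```

View pics/c10.png

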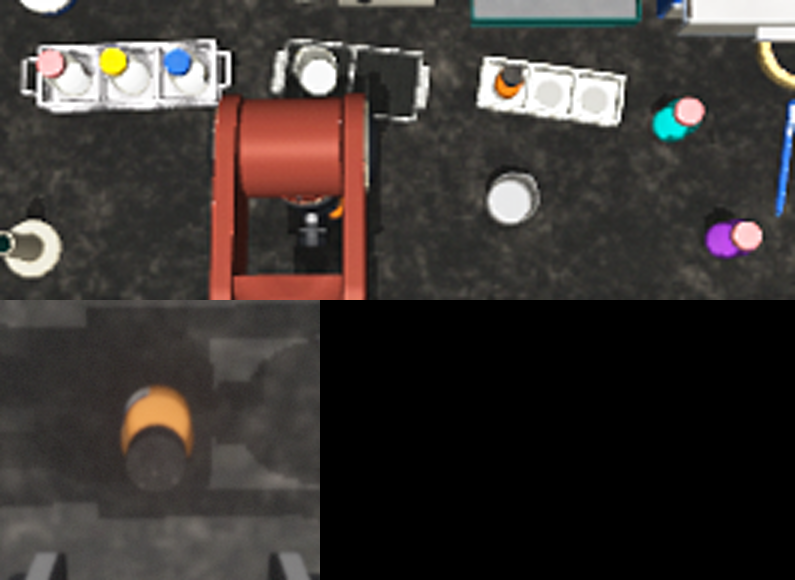

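The top crop shows all three buffers standing in the carrier and the first dropper in its rack bay. The bench dropper's cap is at wrist pixel (248.5,202.5), as predicted. Go down to it.

move_arm(
  rows=[
    [0,-0.05,3.5,0,0,0,0.2],
    [0,0,3.5,0,0,0,0.2],
    [0,0,3.5,0,0,0,0.2],
    [0,0,1.1,0,0,0,0.2],
    [0,0,0.2,0,0,0,0.2],
    [0,0,0,0,0,0,-1],
    [0,0,0,0,0,0,-1],
    [0,0,0,0,0,0,-1],
    [0,0,0,0,0,0,-1],
    [0,0,0,0,0,0,-1],
    [0,0,0,0,0,0,-1],
  ],
)

```text
time: 20.9
tool_pos: [0.4184, 0.0803, 0.0658]
tool_rot: [0.002, 0.707, 0.707, 0.002]
contact_force: [-0.3, 1.5, 6.6]
gripper_width: 0.262
grasp_force: 59.2
```

move_arm(
  rows=[
    [0,0,-2,0,0,0,-1],
    [0,0,-3.5,0,0,0,-1],
    [0,0,-3.5,0,0,0,-1],
    [0,0,-2,0,0,0,-1],
    [-3.46,1.38,0,0,0,0,-1],
    [-3.46,1.38,0,0,0,0,-1],
    [-3.46,1.38,0,0,0,0,-1],
    [-3.46,1.38,0,0,0,0,-1],
    [-3.46,1.38,0,0,0,0,-1],
    [-3.46,1.38,0,0,0,0,-1],
    [-3.46,1.38,0,0,0,0,-1],
    [-3.46,1.38,0,0,0,0,-1],
    [-3.46,1.38,0,0,0,0,-1],
    [0,0,0,0,0,0,-1],
    [0,0,0,0,0,0,-1],
    [0,0,0,0,0,0,-1],
  ],
)

```text
time: 22.23
tool_pos: [0.5401, -0.2311, 0.1733]
tool_rot: [-0.0, 0.707, 0.707, 0.0]
contact_force: [0.7, 0.6, -1.2]
gripper_width: 0.261
grasp_force: 59.0
```

```bash
python3 - <<'E'
from h import *
w=dict(np.load('pics/w7.npz'));print(plane(w,402,114,.005),plane(w,418,52,.005),plane(dict(np.load('pics/w6.npz')),254,178,.005))
w2=dict(np.load('pics/w2.npz'));print('beaker base',plane(w2,240,213,.004))
for p in((315,133),(376,139),(387,73),(326,67)):print(plane(w2,*p,.014))
E
```

```text
[ 0.54401711 -0.23163328  0.005     ] [ 0.54994066 -0.17848364  0.005     ] [ 0.55784901 -0.12561302  0.005     ]
beaker base [ 0.41902757 -0.1344574   0.004     ]
[ 0.51910083 -0.01813289  0.014     ]
[ 0.59976793 -0.02594748  0.014     ]
[0.60284977 0.05448162 0.014     ]
[0.52737995 0.06131838 0.014     ]
```

move_arm(
  rows=[
    [0,0.3,3.5,0,0,0,-1],
    [0,0,3.5,0,0,0,-1],
    [0,0,2.2,0,0,0,-1],
    [0,0,0.8,0,0,0,-1],
    [0,0,0.2,0,0,0,-1],
    [0,0,0,0,0,0,-1],
    [0,0,0,0,0,0,-1],
  ],
)

```text
time: 22.82
tool_pos: [0.5438, -0.2308, 0.0724]
tool_rot: [0.001, 0.707, 0.707, 0.0]
contact_force: [-0.0, -0.3, -0.5]
gripper_width: 0.262
grasp_force: 60.9
```

move_arm(
  rows=[
    [0,0,0.2,0,0,0,-1],
    [0,0,0,0,0,0,-1],
    [0,0,0,0,0,0,-1],
  ],
)

```text
time: 23.07
tool_pos: [0.5437, -0.2313, 0.0699]
tool_rot: [0.0, 0.707, 0.707, 0.0]
contact_force: [-1.3, 0.5, 0.3]
gripper_width: 0.263
grasp_force: 61.0
```

move_arm(
  rows=[
    [0,0,0.2,0,0,0,-1],
    [0,0,0,0,0,0,-1],
    [0,0,0,0,0,0,-0.1],
    [0,0,0,0,0,0,0],
    [0,0,0,0,0,0,0.1],
    [0,0,0,0,0,0,0.1],
    [0,0,-1.5,0,0,0,0.1],
    [0,0,-3.5,0,0,0,0.1],
    [0,0,-3.5,0,0,0,1],
    [0,0,-2.5,0,0,0,1],
    [2.4,-3.1,0,0,0,0,1],
    [2.4,-3.1,0,0,0,0,1],
    [2.4,-3.1,0,0,0,0,1],
    [2.4,-3.1,0,0,0,0,1],
    [0,0,0,0,0,0,1],
    [0,0,0,0,0,0,1],
    [0,0,0,0,0,0,1],
  ],
)

```text
time: 24.48
tool_pos: [0.4199, -0.1355, 0.1778]
tool_rot: [0.001, 0.707, 0.707, 0.0]
contact_force: [-0.5, 0.0, -0.2]
gripper_width: 1.003
grasp_force: 0.0
```

```bash
python3 - <<'E'
from h import *
f=grab('wrist','w11');s=manip.state();print(s['tool_pos'],s['gripper_width'])
for r,z in((0,.004),(.0275,.068)):print(proj(f,[.419,-.133,z]),proj(f,[.419+.0275,-.133,z]))
E
```

```text
[ 0.42037762 -0.13589577  0.17802463] 0.9991755033971482
[250.22772617 178.84301348] [277.84215194 178.80229289]
[249.6008512  200.22993957] [283.96217377 200.17578555]
```

View pics/w11.png

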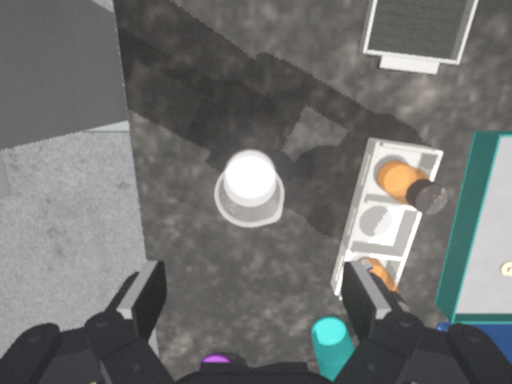

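The beaker rim is centred at (249,193), with the spout at the lower right (281,216), so about −37° from +x. I'll turn the jaws +28° to keep the pads off the spout, then centre, descend and grip. Both droppers are visible in the rack bays.

move_arm(
  rows=[
    [0.55,-0.2,0,0,0,0,1],
    [0,0,0,0,0,-7,1],
    [0,0,0,0,0,-7,1],
    [0,0,0,0,0,-7,1],
    [0,0,0,0,0,-7,1],
    [0,0,3.5,0,0,0,1],
    [0,0,3.5,0,0,0,1],
    [0,0,3,0,0,0,1],
    [0,0,2.5,0,0,0,1],
    [0,0,0.8,0,0,0,1],
    [0,0,0,0,0,0,1],
    [0,0,0,0,0,0,1],
  ],
)

```text
time: 25.53
tool_pos: [0.4183, -0.1302, 0.045]
tool_rot: [0.0, 0.515, 0.857, 0.0]
contact_force: [0.6, 0.0, 0.7]
gripper_width: 0.999
grasp_force: 0.0
```

move_arm(
  rows=[
    [0,0,0,0,0,0,0.4],
    [0,0,0,0,0,0,0.3],
    [0,0,0,0,0,0,0.2],
    [0,0,0,0,0,0,0],
    [0,0,0,0,0,0,-1],
    [0,0,0,0,0,0,-1],
    [0,0,0,0,0,0,-1],
  ],
)

```text
time: 26.12
tool_pos: [0.4188, -0.1306, 0.0465]
tool_rot: [0.002, 0.515, 0.857, -0.0]
contact_force: [-2.7, -0.3, 5.8]
gripper_width: 0.622
grasp_force: 62.3
```

move_arm(
  rows=[
    [0,0,-1.5,0,0,0,-1],
    [0,0,-2.5,0,0,0,-1],
    [0,0,-2.5,0,0,0,-1],
    [0,0,-2,0,0,0,-1],
    [1.09,3.28,0,0,0,0,-1],
    [1.09,3.28,0,0,0,0,-1],
    [1.09,3.28,0,0,0,0,-1],
    [1.09,3.28,0,0,0,0,-1],
    [1.09,3.28,0,0,0,0,-1],
    [1.09,3.28,0,0,0,0,-1],
    [0,0,0,0,0,0,-1],
    [0,0,0,0,0,0,-1],
    [0,0,0,0,0,0,-1],
  ],
)

```text
time: 27.2
tool_pos: [0.5603, 0.0202, 0.1294]
tool_rot: [-0.0, 0.515, 0.857, -0.0]
contact_force: [-0.9, -0.4, -0.2]
gripper_width: 0.625
grasp_force: 63.4
```

```bash
python3 - <<'E'
from h import *
f=grab('wrist','w12');s=manip.state();print(s['tool_pos'],s['gripper_width'])
im=f['img'].copy();a=np.radians(-5.7);c=np.array([.566,.059]);ux=np.array([np.cos(a),np.sin(a)]);uy=np.array([-np.sin(a),np.cos(a)])
P=np.array([proj(f,[*(c+i*.042*ux+j*.0825*uy),.014]) for i,j in((-1,-1),(1,-1),(1,1),(-1,1))]);cv2.polylines(im,[P.round().astype(int)],True,(0,0,255),1)
cv2.imwrite('pics/w12b.png',im)
E
```

```text
[0.56002998 0.01981273 0.12936837] 0.6234324317166585
```

View pics/w12b.png

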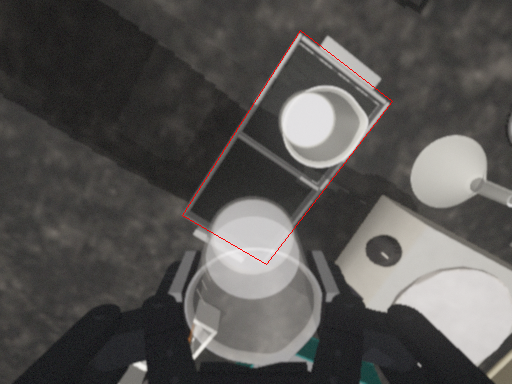

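The tray outline fits its corners at (301,34), (389,103) and (184,214), and the free bay lies ahead of the jaws. Lower the beaker.

move_arm(
  rows=[
    [-0.1,0.18,2.5,0,0,0,-1],
    [0,0,2.5,0,0,0,-1],
    [0,0,1.7,0,0,0,-1],
    [0,0,0.7,0,0,0,-1],
    [0,0,0.2,0,0,0,-1],
    [0,0,0,0,0,0,-1],
    [0,0,0,0,0,0,-1],
  ],
)

```text
time: 27.83
tool_pos: [0.5635, 0.0198, 0.0547]
tool_rot: [0.001, 0.516, 0.857, 0.0]
contact_force: [0.1, 0.3, -0.3]
gripper_width: 0.62
grasp_force: 63.4
```

move_arm(
  rows=[
    [0,0,0.2,0,0,0,-1],
    [0,0,0,0,0,0,-1],
    [0,0,0,0,0,0,-1],
  ],
)

```text
time: 28.08
tool_pos: [0.5631, 0.0202, 0.052]
tool_rot: [0.001, 0.515, 0.857, 0.0]
contact_force: [0.3, -0.1, -0.3]
gripper_width: 0.627
grasp_force: 63.4
```

move_arm(
  rows=[
    [0,0,0.2,0,0,0,-1],
    [0,0,0,0,0,0,-1],
    [0,0,0,0,0,0,-1],
  ],
)

```text
time: 28.33
tool_pos: [0.5635, 0.0201, 0.0515]
tool_rot: [0.0, 0.515, 0.857, -0.0]
contact_force: [-4.4, -1.0, 10.0]
gripper_width: 0.622
grasp_force: 64.2
```

Firm contact on the mat. Release, rise and back off.

move_arm(
  rows=[
    [0,0,0,0,0,0,0.3],
    [0,0,0,0,0,0,0.5],
    [0,0,0,0,0,0,1],
    [0,0,0,0,0,0,1],
    [0,0,0,0,0,0,1],
    [0,0,-1.5,0,0,0,1],
    [0,0,-3,0,0,0,1],
    [0,0,-4,0,0,0,1],
    [0,0,-4,0,0,0,1],
    [0,0,-4,0,0,0,1],
    [-2.2,-3,0,0,0,0,1],
    [-2.2,-3,0,0,0,0,1],
    [-2.2,-3,0,0,0,0,1],
    [-2.2,-3,0,0,0,0,1],
    [-2.2,-3,0,0,0,0,1],
    [-2.2,-3,0,0,0,0,1],
    [0,0,0,0,0,0,1],
    [0,0,0,0,0,0,1],
    [0,0,0,0,0,0,1],
  ],
)

```text
time: 29.92
tool_pos: [0.4657, -0.1805, 0.2141]
tool_rot: [-0.0, 0.515, 0.857, 0.0]
contact_force: [-0.1, -0.4, 0.2]
gripper_width: 1.003
grasp_force: 0.0
```

```bash
python3 - <<'E'
from h import *
f=grab('side')['img'][90:340,120:350];t=grab('top')['img'][145:235,125:335];w=grab('wrist')['img']
a=cv2.resize(f,None,fx=1.3,fy=1.3,interpolation=cv2.INTER_CUBIC);b=cv2.resize(w,(434,325));t=cv2.resize(t,(630,270),interpolation=cv2.INTER_CUBIC)
print(a.shape,manip.state()['tool_pos'])
cv2.imwrite('pics/fin.png',np.vstack([np.pad(t,((0,0),(0,a.shape[1]+434-630),(0,0))),np.hstack([a,b])]))
E
```

```text
(325, 299, 3) [ 0.46609749 -0.17959751  0.21416768]
```

View pics/fin.png

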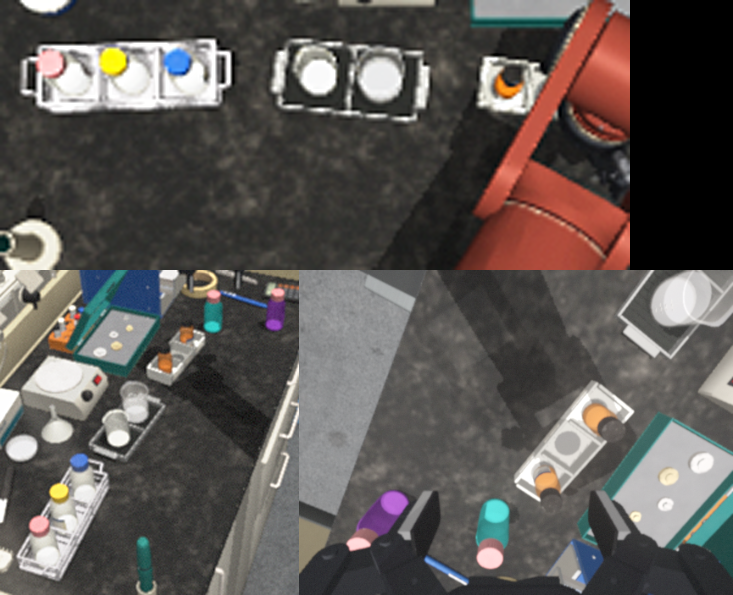

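All three buffers stand in the carrier, both droppers in the end bays of the rack, and both beakers in the tray. The robot is clear of everything, so I'm handing in.

```bash
python3 -c "
from plant import manip
print(manip.job_done())"
```

```text
the job is handed in; nothing more can be done
None
```

I handed the job in at about 30 s: the last pictures show the pink and yellow buffer bottles in the carrier beside the blue one, both dropper bottles in the rack and the glass beaker in the tray, all upright (the hand-in gave no verdict).

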